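# Open the interlocked coin case and put the slab away

### The arm

A 6-joint arm with a two-finger parallel gripper is mounted at the origin on the work surface. World frame = base frame: x ahead of the robot, y to its left, z up, the work surface at z = 0. Lengths are in m, angles in rad, forces in N, time in s.
With the tool pointing down it reaches from about 0.35 to 1 m from the base axis. Payload 7.1 kg.
Tool frame: the origin (TCP) lies between the finger pads; the fingertips stand 22 mm ahead of it and the grasp point (between the pads) lies 3 mm ahead of it; z points along the fingers, y is the line along which they close (so a half turn about z gives the same grasp; the last joint's range is limited). The gripper opens to 85 mm and grips with 20 to 120 N. Pads are 22 mm wide; open, the fingers measure 114 mm over their backs; the gripper's body (76 mm by 85 mm) begins 54 mm behind the grasp point. The pads swing forward as they close: fully open they stand 13 mm farther back than shut.
Start: joints at [-1.165, 0.423, 1.63, -0, 1.089, -0.019], TCP at [0.258, -0.569, 0.253] pointing down, gripper open.
Joint ranges: [-3, 3], [-0.9, 2.11], [0.09, 2.58], [-1.31, 4.45], [0.11, 2.69], [-2.54, 2.54]. Speed limits (rad/s): [2.39, 2.39, 3.01, 3.14, 3.14, 3.14].

### API

Orientations are given as a rotation vector (axis times angle).
In Python, from rig import manip gives the robot as it stands. The module is installed in compiled form; this text tells all that it offers. Calls block until the motion is done:
- manip.move_to(position, orientation): joint-space move of the TCP to a pose.
- manip.servo_line(position, orientation=None, rate=0.15): straight line of the TCP; orientation=None keeps the orientation; rate is the mean speed in m/s.
- manip.set_joints(angles): joint-space move.
- manip.command_gripper(opening, f_grip=None): finger opening in m; f_grip is the grip in N (None keeps the last); returns when the fingers have stopped.
- manip.hold(seconds).
- manip.solve_ik(position, orientation): joint angles nearest the present ones, or None.
- manip.camera(name): name is "scene" or "top" or "wrist"; returns a dict with "image" (400x640x3 uint8, red, green, blue), "fx", "fy", "cx", "cy" (pixels), "cam_to_world" (4x4, takes a point from camera to world coordinates); the wrist camera has in their place "mount" (4x4, takes a point from camera to tool coordinates, whose origin is the TCP and whose axes are the flange's). Camera axes: x right, y down, z forward; pixel columns grow to the right and rows downward; lengths in m; the calibration is good to about 2 mm. The wrist camera is an equidistant fisheye: a pixel r from the principal point sees the ray r / f radians off the axis. A picture is of the moment at which its call begins: read the wrist's pose just before it. There is no depth.
A pose or a line that the arm cannot do raises manip.IKError and nothing moves.
- manip.sign_off(): hands the job in; it is judged then, once.
Readings, each from a call of its own:
- manip.get_time(): time.
- manip.get_joint_positions(): joint angles.
- manip.get_joint_vel(): joint speeds.
- manip.get_tau(): joint torques, N m.
- manip.get_position(): TCP position.
- manip.get_ee_rot(): TCP orientation.
- manip.get_contact_force(): force on the tool from outside, world axes, zero at the start.
- manip.get_torque(): the same for the moment, N m.
- manip.get_width(): finger opening in m.
- manip.get_grip_force(): force on a finger pad.
Only numpy, scipy, OpenCV 4.12 (cv2) and the standard library are available. Lean on these libraries where they do the work, as an engineer would, in place of code of your own. Each camera call takes 0.05 s, during which the arm holds its last target. There are 200 camera calls.

### The job

Open the blue display case on the market stall by throwing its three levers fully over to the back; an interlock lets them go in only one order, which differs each time and which colours and places do not show, so feel for a lever that gives and never force one that is blocked (a few newtons show it). The last lever draws the shutter open; then pick up the white coin slab from the table, set it down flat inside the tray without dropping it, and leave all three levers over and the other wares where they are.

Things in the scene. Friction and masses are not known exactly. Their poses are not given: they have to be found in the camera images.
- case: blue steel display case, fixed, 160 mm (x) by 390 mm (y), 60 mm high; origin under its middle. Its +x points to the back, away from the robot, +y to the left seen from the robot. Right part (y -195 to +30 mm): flat-topped lever bank; left part: tray under an aluminium shutter. Two thin rails reach 220 mm behind the origin; the open shutter comes out over them.
- tray (a point): the middle of the tray's grey felt floor, 30 mm above the table, at x 0, y +112.5 mm in the case's frame; axes as the case's. The tray's inside is 140 mm (x) by 149 mm (y), its walls rise 25 mm above its floor.
- shutter (a joint): slide of the aluminium shutter that covers the tray (6 mm thick, 56 to 62 mm above the table): 0 covers the tray, about 0.14 m is open. It moves straight back (case +x), driven through gears by whichever lever is the last in the interlock's order; it cannot be moved by hand while locked.
- lever_red (a joint): lever with the red grip, hinged about an axis along the case's y at x 0, y -155 mm, 45 mm above the table. 0: leaning 0.5 rad to the robot; 1.0 rad: fully over, leaning 0.5 rad to the back, at a springy stop (1 N per mm) that yields up to 0.25 rad more. Stays where it is left. Free, it goes all the way under 2 to 6 N at the grip; blocked, it gives about 0.05 rad, then springs at about 1 N per mm and is solid by 0.3 rad.
- lever_red_grip (a point): middle of the red grip, 79 mm from the hinge. The round grip is 22 mm thick and reaches from 50 to 109 mm from the hinge, below it a 10 mm steel bar. Neighbours stand 70 mm apart. Push it with shut fingers from the robot's side, or pinch it from above.
- lever_yellow (a joint): lever with the yellow grip, hinged about an axis along the case's y at x 0, y -85 mm, 45 mm above the table. 0: leaning 0.5 rad to the robot; 1.0 rad: fully over, leaning 0.5 rad to the back, at a springy stop (1 N per mm) that yields up to 0.25 rad more. Stays where it is left. Free, it goes all the way under 2 to 6 N at the grip; blocked, it gives about 0.05 rad, then springs at about 1 N per mm and is solid by 0.3 rad.
- lever_yellow_grip (a point): middle of the yellow grip, 79 mm from the hinge. The round grip is 22 mm thick and reaches from 50 to 109 mm from the hinge, below it a 10 mm steel bar. Neighbours stand 70 mm apart. Push it with shut fingers from the robot's side, or pinch it from above.
- lever_blue (a joint): lever with the blue grip, hinged about an axis along the case's y at x 0, y -15 mm, 45 mm above the table. 0: leaning 0.5 rad to the robot; 1.0 rad: fully over, leaning 0.5 rad to the back, at a springy stop (1 N per mm) that yields up to 0.25 rad more. Stays where it is left. Free, it goes all the way under 2 to 6 N at the grip; blocked, it gives about 0.05 rad, then springs at about 1 N per mm and is solid by 0.3 rad.
- lever_blue_grip (a point): middle of the blue grip, 79 mm from the hinge. The round grip is 22 mm thick and reaches from 50 to 109 mm from the hinge, below it a 10 mm steel bar. Neighbours stand 70 mm apart. Push it with shut fingers from the robot's side, or pinch it from above.
- slab: the collector's coin slab: a flat white rectangular plastic holder, 86 mm (its x) by 56 mm (its y) by 8 mm thick, with a brass coin and a green label on its upper face; about 60 g. It lies flat on the table to the right of the case. Origin under its centre; its z points up. Pinch it across its 56 mm.
- medal: bystander: a round copper medal, 64 mm across and 6 mm thick, lying flat; origin under its centre
- dominoes: bystander: a cardboard domino box, 50 x 160 x 35 mm; origin under its centre
- cards_red: bystander: a red box of playing cards, 90 x 63 x 20 mm; origin under its centre
- cards_blue: bystander: a blue box of playing cards, 90 x 63 x 20 mm; origin under its centre
- bowl: bystander: a brass bowl, 110 mm across, 40 mm high; origin under its centre
- jug: bystander: a steel mug, 70 mm across, 90 mm high, its handle at its own +y; origin under its centre
- bulletins: bystander: a stack of bulletins, 150 x 210 x 48 mm; origin under its centre
- candlestick: bystander: a brass candlestick, foot 80 mm across, 100 mm high; origin under its centre
Not all that is in view belongs to the job. Of the things shaped like the slab, the white one is meant.

How it is judged:
By the outcome, as a careful person would: the job done as asked, in the order asked, and still so for the second after the job is handed in, with the robot touching nothing.
It also fails if it takes over 67 s, if anything falls off the work surface, if the arm or the gripper's body presses on something with over 40 N, if the wrist force passes 120 N, or if a joint passes its speed limit or range.

## Working session

There is one attempt and no reset: what is moved stays moved. The work goes in short steps, each a Python script; the robot and the scene stay as the last script left them, time stands still between calls to the robot, and variables do not carry over. Pictures are saved under pics/ and viewed, at most 10 in all, crops included, and the job is handed in when it is done.

```bash
mkdir -p pics
python3 - <<'E'
from rig import manip
import cv2,pickle
d={}
for n in("scene","top"):
    c=manip.camera(n);d[n]=c
    cv2.imwrite(f"pics/{n}0.png",c["image"][:,:,::-1]);print(n,c["fx"],c["fy"],c["cx"],c["cy"],c["cam_to_world"].round(3).tolist())
pickle.dump(d,open("c0.pkl","wb"))
print(manip.get_ee_rot(),manip.get_time())
E
```

```text
scene 374.7962710735467 374.7962710735467 317.2939660810242 198.62649698827343 [[-0.567, 0.513, -0.644, 1.361], [0.824, 0.339, -0.454, 0.609], [-0.014, -0.788, -0.615, 0.91], [0.0, 0.0, 0.0, 1.0]]
top 367.8980151531038 367.8980151531038 317.890751762755 204.00621729381447 [[0.05, -0.974, 0.222, 0.31], [-0.999, -0.048, 0.014, 0.016], [-0.003, -0.223, -0.975, 1.126], [0.0, 0.0, 0.0, 1.0]]
[-3.06964902e+00 -6.61990575e-01  4.54991327e-04] 0.1
```

View pics/scene0.png

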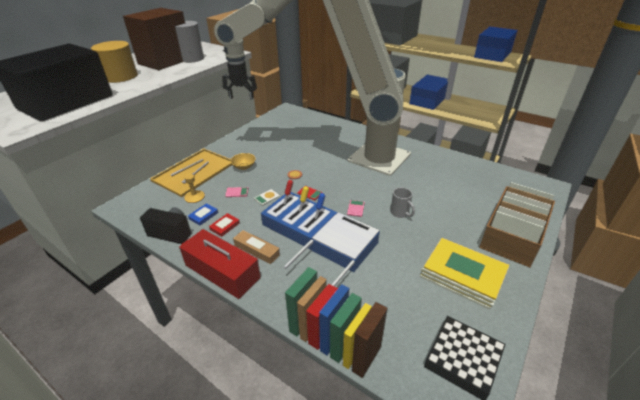

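View pics/top0.png

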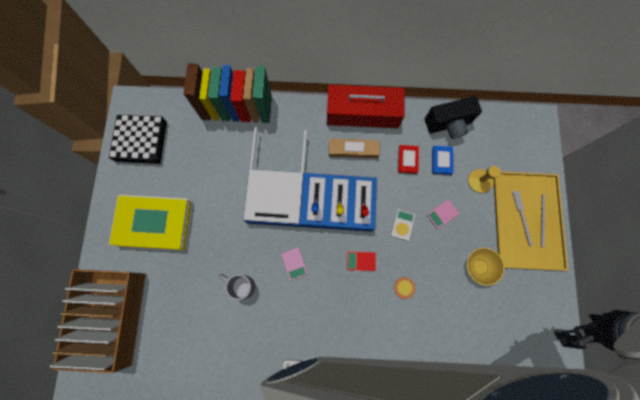

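The white slab with brass coin and green label is at about (403,225) in the top view. The other things of that shape are pink at (444,213) and (293,263), and red at (361,261), so the one at (403,225) fits. I'll check it in a crop and measure the case.

```bash
cat > h.py <<'E'
import numpy as np,cv2,pickle
def ray(c,u,v):
    d=np.array([(u-c["cx"])/c["fx"],(v-c["cy"])/c["fy"],1.]);M=c["cam_to_world"]
    return M[:3,3],M[:3,:3]@d
def plane(c,u,v,z):
    o,d=ray(c,u,v);return o+d*(z-o[2])/d[2]
E
python3 - <<'E'
from h import *
d=pickle.load(open("c0.pkl","rb"));c=d["top"];im=c["image"]
cv2.imwrite("pics/crop.png",cv2.resize(im[160:285,235:465][:,:,::-1],None,fx=3.4,fy=3.4,interpolation=cv2.INTER_CUBIC))
hsv=cv2.cvtColor(im,cv2.COLOR_RGB2HSV)
# slab
w=((hsv[...,1]<50)&(hsv[...,2]>170)).astype(np.uint8)
g=((hsv[...,1]>60)&(hsv[...,2]>60)).astype(np.uint8)
bg=np.median(im[205:215,385:395].reshape(-1,3),0);print(bg)
m=(np.abs(im.astype(int)-bg).sum(2)>60).astype(np.uint8)
n,l,s,_=cv2.connectedComponentsWithStats(m)
for i in range(1,n):
    if s[i,4]>150 and 240<s[i,0]<460 and 120<s[i,1]<300:
        cs=cv2.findContours((l==i).astype(np.uint8),0,1)[0][0]
        r=cv2.boxPoints(cv2.minAreaRect(cs))
        print(s[i],r.round(1).tolist(),[plane(c,*p,.008)[:2].round(4).tolist() for p in r])
E
```

```text
[127. 135. 137.]
[ 244  128  133  109 7154] [[242.89999389648438, 227.3000030517578], [250.3000030517578, 126.0], [381.79998779296875, 135.60000610351562], [374.29998779296875, 236.89999389648438]] [[0.4807, 0.2578], [0.8163, 0.2653], [0.8032, -0.1652], [0.4707, -0.1461]]
[328 139  52  22 989] [[328.0, 139.0], [379.0, 139.0], [379.0, 160.0], [328.0, 160.0]] [[0.783, 0.0091], [0.7911, -0.1563], [0.7191, -0.1572], [0.7112, 0.006]]
[397 144  23  32 642] [[395.79998779296875, 174.0], [398.20001220703125, 143.39999389648438], [420.1000061035156, 145.10000610351562], [417.70001220703125, 175.6999969482422]] [[0.6749, -0.2111], [0.7788, -0.2185], [0.7764, -0.2891], [0.6727, -0.2804]]
[429 201  29  25 397] [[425.8999938964844, 214.39999389648438], [448.79998779296875, 199.1999969482422], [458.29998779296875, 213.5], [435.5, 228.6999969482422]] [[0.5486, -0.3044], [0.6007, -0.3763], [0.5564, -0.4044], [0.5052, -0.3328]]
[392 212  21  28 419] [[390.70001220703125, 235.1999969482422], [396.8999938964844, 210.5], [414.79998779296875, 214.89999389648438], [408.6000061035156, 239.60000610351562]] [[0.4785, -0.1959], [0.5566, -0.2146], [0.5452, -0.2699], [0.4674, -0.2504]]
[282 248  22  23 318] [[281.1000061035156, 253.3000030517578], [297.6000061035156, 247.8000030517578], [303.29998779296875, 264.8999938964844], [286.79998779296875, 270.3999938964844]] [[0.407, 0.1347], [0.426, 0.0859], [0.3757, 0.0656], [0.357, 0.114]]
[347 251  29  21 584] [[347.0, 251.0], [375.0, 251.0], [375.0, 271.0], [347.0, 271.0]] [[0.4237, -0.0641], [0.4279, -0.1487], [0.3682, -0.1496], [0.3641, -0.066]]
[394 277  22  22 377] [[394.0, 277.0], [415.0, 277.0], [415.0, 298.0], [394.0, 298.0]] [[0.3534, -0.2064], [0.3565, -0.2689], [0.2958, -0.2683], [0.2927, -0.2066]]
```

View pics/crop.png

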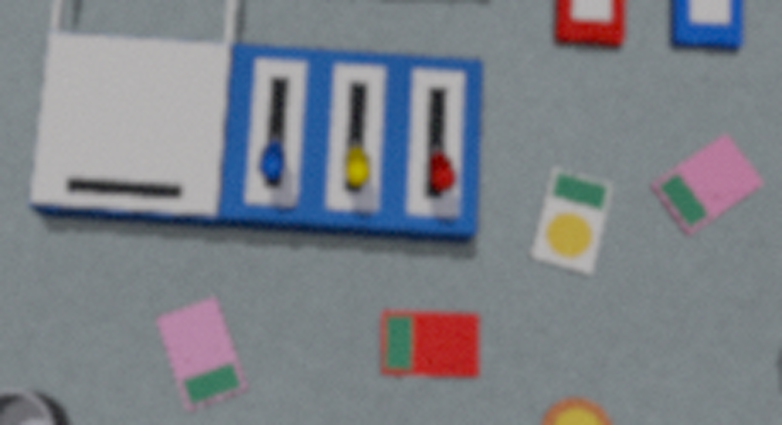

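The crop confirms the slab: white, brass coin at (568,235) and green label at (578,190), which is (402,229)/(405,216) in the full picture. All three levers lean toward the robot. Next I get the case pose from its top corners.

Run:
```python
from h import *
d=pickle.load(open("c0.pkl","rb"));c=d["top"];im=c["image"];sc=d["scene"]
f=lambda u,v:(u/3.4+235-.35,v/3.4+160-.35)
for n,p,z in(("BR",(481,60),.06),("BL",(50,32),.062),("NL",(33,205),.062),("NR",(474,226),.06)):print(n,plane(c,*f(*p),z)[:2].round(4))
# slots ends: midline of slots (x=0?)
for n,p in(("bs",(279,78)),("ys",(358,83)),("rs",(438,90))):print(n,plane(c,*f(*p),.06)[:2].round(4))
# grips by colour in both views
def cen(c,h0,h1,box):
    h=cv2.cvtColor(c["image"],cv2.COLOR_RGB2HSV);u0,v0,u1,v1=box
    m=np.zeros(h.shape[:2],bool);m[v0:v1,u0:u1]=True
    m&=(h[...,1]>130)&(h[...,2]>70)&(h[...,0]>=h0)&(h[...,0]<=h1)
    y,x=np.nonzero(m);return x.mean(),y.mean(),len(x)
for n,h0,h1,b in(("red",0,8,(355,200,372,222)),("yel",20,35,(333,198,348,220)),("blu",100,130,(310,202,320,214))):
    u,v,k=cen(c,h0,h1,b);print(n,u,v,k,plane(c,u,v,.045+.079*np.cos(.5))[:2].round(4))
m=cv2.cvtColor(im,cv2.COLOR_RGB2HSV)
y,x=np.nonzero((m[...,1]>100)&(m[...,0]>100)&(m[...,0]<130)&(np.indices(m.shape[:2])[0]>165)&(np.indices(m.shape[:2])[0]<240))
print(x.min(),x.max())
cv2.imwrite("pics/s1.png",cv2.resize(sc["image"][160:275,220:395][:,:,::-1],None,fx=4.5,fy=4.5,interpolation=cv2.INTER_CUBIC))
```

```text
BR [ 0.6446 -0.1411]
BL [0.6513 0.2434]
NL [0.4943 0.2438]
NR [ 0.495  -0.1373]
bs [0.6192 0.0373]
ys [ 0.618  -0.0328]
rs [ 0.6151 -0.1036]
red 364.19565217391306 210.2608695652174 46 [ 0.5293 -0.1011]
yel 339.4561403508772 208.89473684210526 57 [ 0.5298 -0.0316]
blu 314.7358490566038 207.18867924528303 53 [0.5313 0.0381]
246 453
```

```bash
cat >> h.py <<'E'
from rig import manip
O=np.array([.570,.0525]);Y=-.018
YL={"red":-.155,"yellow":-.085,"blue":-.015}
def cw(x,y,z):
    c,s=np.cos(Y),np.sin(Y);return np.array([O[0]+c*x-s*y,O[1]+s*x+c*y,z])
def down(yaw): return np.pi*np.array([np.cos(yaw/2),np.sin(yaw/2),0])
def fx(n=3): return -np.mean([manip.get_contact_force()[0] for _ in range(n)])
def feel(name,z=.127,lim=6.0):
    """push lever backwards; True if thrown. x = TCP x in case frame"""
    y=YL[name]
    p=manip.get_position()
    if p[2]<.21: manip.servo_line([p[0],p[1],.215],rate=.3)
    manip.move_to(cw(-.10,y,.215),down(Y));manip.servo_line(cw(-.10,y,z),rate=.2)
    b=fx();log=[];t0=None;x=-.086;res=None
    while x<.03:
        manip.servo_line(cw(x,y,z),rate=.06);f=fx()-b;log.append((round(x*1000,1),round(f,1)))
        if t0 is None and f>1: t0=x
        if x<-.004 and f>lim: res=False;break
        if x>=.002 and f>7: res=True;break
        x+=.003 if (t0 is None or x<t0+.03 or x>-.004) else .008
    print(name,res,"bias",round(b,2),log,"t",round(manip.get_time(),1))
    manip.servo_line(cw(-.10,y,z),rate=.3)
    return res
E
python3 - <<'E'
from h import *
print(manip.solve_ik(cw(-.1,-.085,.25),down(Y)))
print(feel("yellow"))
print(manip.get_joint_positions())
E
```

```text
[-9.07569386e-02  1.97998021e-01  1.96647598e+00 -8.88178420e-16
  9.77118650e-01  1.49803939e+00]
yellow None bias 0.36 [(-86.0, np.float64(0.3)), (-83.0, np.float64(0.2)), (-80.0, np.float64(-0.1)), (-77.0, np.float64(0.4)), (-74.0, np.float64(-0.6)), (-71.0, np.float64(-0.3)), (-68.0, np.float64(-1.4)), (-65.0, np.float64(-0.2)), (-62.0, np.float64(-0.5)), (-59.0, np.float64(-0.6)), (-56.0, np.float64(-0.5)), (-53.0, np.float64(0.2)), (-50.0, np.float64(-0.6)), (-47.0, np.float64(-0.4)), (-44.0, np.float64(-0.6)), (-41.0, np.float64(0.5)), (-38.0, np.float64(-0.1)), (-35.0, np.float64(-0.6)), (-32.0, np.float64(-0.4)), (-29.0, np.float64(-0.3)), (-26.0, np.float64(-0.5)), (-23.0, np.float64(0.5)), (-20.0, np.float64(0.2)), (-17.0, np.float64(-0.1)), (-14.0, np.float64(-1.0)), (-11.0, np.float64(-1.5)), (-8.0, np.float64(0.2)), (-5.0, np.float64(-0.3)), (-2.0, np.float64(-1.0)), (1.0, np.float64(0.2)), (4.0, np.float64(-0.3)), (7.0, np.float64(-0.4)), (10.0, np.float64(0.2)), (13.0, np.float64(-1.3)), (16.0, np.float64(-0.0)), (19.0, np.float64(0.1)), (22.0, np.float64(-0.5)), (25.0, np.float64(-1.0)), (28.0, np.float64(0.1))] t 12.7
None
[-9.08285295e-02  4.03618195e-01  2.05004596e+00 -4.59535378e-06
  6.86740954e-01  1.49804840e+00]
```

No force anywhere: the gripper was still open, so the fingers passed on either side of the lever without touching it. I'll close them and feel again.

```bash
sed -i 's/x=-.086/x=-.078/; s/rate=.06/rate=.1/' h.py
python3 - <<'E'
from h import *
manip.command_gripper(0,40);print(manip.get_width(),manip.get_time())
print(feel("yellow"))
E
```

```text
-6.782522614372092e-05 14.0
yellow True bias 0.35 [(-78.0, np.float64(0.1)), (-75.0, np.float64(-1.5)), (-72.0, np.float64(-0.7)), (-69.0, np.float64(-0.6)), (-66.0, np.float64(0.1)), (-63.0, np.float64(1.0)), (-60.0, np.float64(0.4)), (-57.0, np.float64(-0.1)), (-54.0, np.float64(0.2)), (-51.0, np.float64(0.4)), (-48.0, np.float64(1.3)), (-45.0, np.float64(1.2)), (-42.0, np.float64(1.2)), (-39.0, np.float64(0.8)), (-36.0, np.float64(0.0)), (-33.0, np.float64(0.9)), (-25.0, np.float64(-0.6)), (-17.0, np.float64(-0.4)), (-9.0, np.float64(0.5)), (-1.0, np.float64(0.3)), (2.0, np.float64(1.9)), (5.0, np.float64(2.3)), (8.0, np.float64(1.1)), (11.0, np.float64(3.2)), (14.0, np.float64(4.5)), (17.0, np.float64(5.2)), (20.0, np.float64(8.1))] t 22.1
True
```

Yellow gave all the way, so it is first. Now a faster routine for the other two.

```bash
cat >> h.py <<'E'
def feel2(name,z=.127):
    y=YL[name];p=manip.get_position()
    if abs(p[1]-cw(-.1,y,z)[1])>.01:
        manip.servo_line(cw(-.09,y,z),down(Y),rate=.3)   # levers start at x>-.062
    b=fx();log=[];res=True
    for x in(-.060,-.055,-.051,-.048,-.045,-.042,-.038,-.005,.008,.013,.017,.020):
        manip.servo_line(cw(x,y,z),rate=.12);f=np.mean([fx(1),(manip.hold(.03),fx(1))[1]])-b;log.append((int(x*1000),round(float(f),1)))
        if x<-.01 and f>4.3: res=False;break
        if x>.01 and f>6: break
    manip.servo_line(cw(-.09,y,z),rate=.3)
    print(name,res,log,"t",round(manip.get_time(),1));return res
E
python3 - <<'E'
from h import *
if feel2("red"): feel2("blue")
elif feel2("blue"): feel2("red")
c=manip.camera("top");cv2.imwrite("pics/after.png",cv2.resize(c["image"][110:285,235:465][:,:,::-1],None,fx=3.4,fy=3.4))
E
```

```text
red False [(-60, 1.0), (-55, 4.8)] t 24.1
blue True [(-60, -0.5), (-55, -1.0), (-51, 0.8), (-48, 1.3), (-45, 1.0), (-42, 1.0), (-38, -0.1), (-5, -0.5), (8, -0.8), (13, 2.6), (17, 4.4), (20, 6.4)] t 28.9
red True [(-60, 0.7), (-55, 1.7), (-51, 3.5), (-48, 3.2), (-45, 2.8), (-42, 2.3), (-38, 1.8), (-5, 1.1), (8, 1.1), (13, 4.9), (17, 7.6)] t 33.5
```

View pics/after.png

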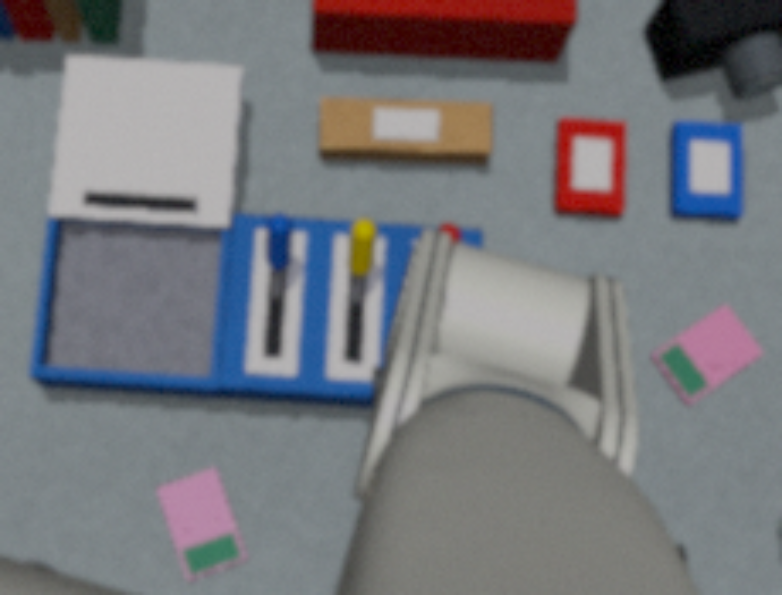

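The picture shows the shutter open with the felt exposed (crop about 50–220 × 225–375). The blue and yellow levers are over; red is mostly behind the arm, with its tip at (450,233), and it reached its stop. Next is picking the slab.

Run:
```python
from h import *
S=np.array([.512,-.233]);yw=-.237
p=manip.get_position();manip.servo_line([p[0],p[1],.17],rate=.3)
manip.move_to([*S,.12],down(yw));manip.command_gripper(.076)
manip.servo_line([*S,.020],rate=.12);f0=manip.get_contact_force()
manip.command_gripper(.04,40)
print("w",manip.get_width(),"F",f0,manip.get_contact_force(),manip.get_grip_force(),manip.get_time())
manip.servo_line([*S,.22],rate=.25)
print("w",manip.get_width(),manip.get_grip_force(),manip.get_position(),manip.get_time())
c=manip.camera("wrist");cv2.imwrite("pics/w.png",c["image"][:,:,::-1])
```

```text
w 0.05437437306992277 F [0.42368162 0.76568377 0.30697702] [-0.51458569  1.41510234  6.44736207] 41.47402882575989 36.5167
w 0.05429890890102424 42.25357174873352 [ 0.51116231 -0.23257366  0.2189365 ] 37.4667
```

View pics/w.png

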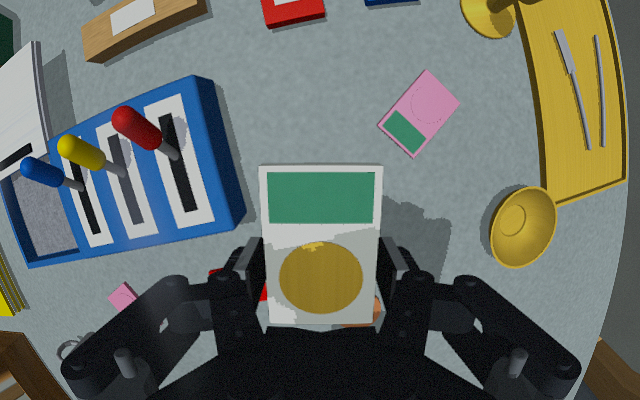

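The wrist view shows the white slab held square and level between the pads (260–382, 165–325), with all three levers leaning back. Now placing it.

Run:
```python
from h import *
T=cw(0,.1125,0)[:2]
manip.move_to([*T,.2],down(Y));manip.servo_line([*T,.065],rate=.2)
manip.hold(.1);b=manip.get_contact_force()[2];z=.056
while z>.046:
    manip.servo_line([*T,z],rate=.05);manip.hold(.05);f=manip.get_contact_force()[2]-b
    print(round(z,4),round(f,2))
    if f>2.5:break
    z-=.0015
manip.command_gripper(.078);manip.servo_line([*T,.22],rate=.25)
p=cw(-.2,.1,.3);manip.move_to(p,down(Y))
print(manip.get_time())
c=manip.camera("top");s=manip.camera("scene")
a=cv2.resize(c["image"][110:285,235:465],(789,600));cv2.imwrite("pics/end.png",a[:,:,::-1])
b=cv2.resize(s["image"][160:290,220:400],(800,578));cv2.imwrite("pics/end2.png",b[:,:,::-1])
```

```text
0.056 -0.72
0.0545 -0.48
0.053 0.01
0.0515 -0.29
0.05 11.86
43.575
```

View pics/end2.png

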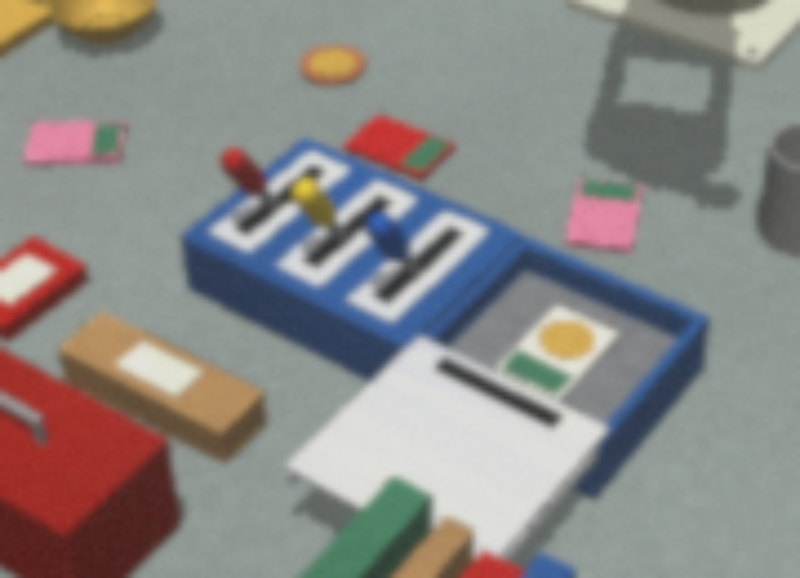

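The slab lies flat on the felt (about (560,350) in the crop), the shutter is open and all three levers are over.

```bash
python3 -c "
from rig import manip
print(manip.sign_off())"
```

```text
the job is handed in; nothing more can be done
None
```

The job is handed in at about 44 s: the levers went over in the order yellow, blue, red, the shutter is open, the white slab lies flat in the tray, and the other wares in the final picture are where they were.

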